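# Lay out a bouquet order on the tray

### The arm

A 6-joint arm with a two-finger parallel gripper is mounted at the origin on the work surface; the furniture and walls round the work are solid. World frame = base frame: x ahead of the robot, y to its left, z up, the work surface at z = 0. Lengths are in m, angles in rad, forces in N, time in s.
With the tool pointing down it reaches from about 0.375 to 0.975 m from the base axis. Payload 3.8 kg.
Tool frame: the origin (TCP) lies midway between the tips of the shut fingers; the grasp point (between the pads) lies 19 mm behind it; z points along the fingers, y is the direction in which the jaws open and shut (so a half turn about z gives the same grasp; the last joint's range is limited). The gripper opens to 85 mm and grips with 20 to 120 N. Pads are 22 mm wide; open, the fingers measure 114 mm over their backs; the gripper's body (76 mm by 85 mm) begins 54 mm behind the grasp point. The pads swing forward as they close: fully open they stand 13 mm farther back than shut.
Start: joints at [-1.158, 0.264, 1.604, -0, 1.274, -0.037], TCP at [0.293, -0.608, 0.231] pointing down, gripper open.
Joint ranges: [-2.63, 2.63], [-0.94, 2.18], [0.31, 2.57], [-1.31, 4.45], [0, 2.66], [-2.55, 2.55]. Speed limits (rad/s): [2.57, 2.57, 3.14, 3.14, 3.14, 3.14].

### API

Orientations are given as a rotation vector (axis times angle).
In Python, from workcell import bot gives the robot as it stands.
- The arm moves only by the tool drive_tool, never from a script. Its argument "deltas" is a list of rows, each an object with "hand": the opening, from 0 (shut) to 1 (fully open); "offset": the shift along the world's x, y, z in cm, a list of three; "angular": the turn, a rotation vector about the world's x, y, z in degrees, a list of three. A call has 1 to 8 rows; each row is the pose to reach, as a shift and turn from the pose commanded when the call began; what a row does not reach only later rows make up. A row lasts 1/8 s, in which the tool goes at most 62.5 mm and 10.7 degrees, less where a joint would pass 70% of its speed; a pose out of reach is approached as far as the arm can. A call with a gripper value outside its range is refused whole. The fingers move at their own pace and stop on an object; "force" is the grip in N (left out, the last holds). Time passes only in rows, so rows that repeat a pose let the fingers close. It gives the time, the measured TCP pose, the force and the opening at its end, in the units of the state.
- bot.read_state(): the state, without advancing time (a new reading comes with each control period).
- bot.read_camera(name): name is "side" or "top" or "wrist"; returns a dict with "frame" (420x560x3 uint8, blue, green, red), "mtx" (3x3 intrinsics, pixels), "R" (3x3) and "t" (3): a world point X has camera coordinates R X + t. Camera axes: x right, y down, z forward; pixel columns grow to the right and rows downward; lengths in m; the calibration is good to about 2 mm. A picture is of the moment at which its call begins. There is no depth.
- bot.finish_job(): hands the job in, once; it reports no verdict.
The state is a dict: "time": time; "q": joint angles; "joint_vel": joint speeds; "joint_torque": joint torques, N m; "tool_pos": TCP position; "tcp_rot": TCP orientation; "wrist_force": force on the tool from outside, world axes, zero at the start; "torque": the same for the moment, N m; "width": opening from 0.0 (shut) to 1.0 (fully open).
Only numpy, scipy, OpenCV 4.12 (cv2) and the standard library are available. Lean on these libraries where they do the work, as an engineer would, in place of code of your own. Each camera call takes 0.05 s, during which the arm holds its last target. There are 200 camera calls.

### The job

Gather the things for the next bouquet order onto the order tray, each centred on its own felt pad: the green stem tape on the green pad, the red ribbon on the red pad, the rubber duck on the yellow pad and the smaller clay pot on the white pad, the tape and the spool lying flat, the duck standing and the pot mouth up. The brown stem tape and the larger clay pot are not part of the order: leave them where they are. At the end let go of everything.

Things in the scene. Friction and masses are not known exactly. Their poses are not given: they have to be found in the camera images.
- green_tape: roll of green stem tape lying flat, a ring 58 mm across and 13 mm high with a hole (the hole cannot be gripped from inside). Origin: centre of its underside, on its axis; z up along the axis.
- red_ribbon: spool of red ribbon lying flat: round cream card flanges 64 mm across, 30 mm high, with the red ribbon between them and a red tail that sticks out and offers no resistance. Origin on its underside, z up along the axis; the spool's axis stands at x = -4 mm, y = +3 mm in its own frame.
- duck: small yellow rubber duck standing upright, a vase decoration: 56 mm long along its own x axis, 46 mm wide along y, 42 mm high to the top of its head; hard and rigid. Grip it low, across the width of its body. Origin: centre of its underside; z up.
- small_pot: the smaller of the two empty clay flower pots, mouth up: 49 mm across the rim, 32 mm at the foot, 38 mm high; grip it round the outside just below the top of the rim. Origin: centre of its underside; z up.
- brown_tape: roll of dark brown stem tape lying flat, same shape as the green one (58 mm across, 13 mm high); not part of the order. Origin: centre of its underside, z up.
- big_pot: the larger of the two empty clay flower pots, mouth up: 65 mm across the rim, 50 mm high; not part of the order. Origin: centre of its underside, z up.
- green_pad: Dark green round felt pad, 84 x 2.5 mm, fixed in the middle of one of the four 108 mm square pockets (which one differs) of the fixed plywood order tray. Origin: centre of its underside, 4 mm above the table (pad top 6.5 mm); x, y along the tray's walls. Pads are 110 mm apart, two by two. Strips between pockets rise 7 mm above the table, the outer rim 13 mm.
- red_pad: Red round felt pad, 84 x 2.5 mm, fixed in the middle of one of the four 108 mm square pockets (which one differs) of the fixed plywood order tray. Origin: centre of its underside, 4 mm above the table (pad top 6.5 mm); x, y along the tray's walls. Pads are 110 mm apart, two by two. Strips between pockets rise 7 mm above the table, the outer rim 13 mm.
- yellow_pad: Yellow round felt pad, 84 x 2.5 mm, fixed in the middle of one of the four 108 mm square pockets (which one differs) of the fixed plywood order tray. Origin: centre of its underside, 4 mm above the table (pad top 6.5 mm); x, y along the tray's walls. Pads are 110 mm apart, two by two. Strips between pockets rise 7 mm above the table, the outer rim 13 mm.
- white_pad: White round felt pad, 84 x 2.5 mm, fixed in the middle of one of the four 108 mm square pockets (which one differs) of the fixed plywood order tray. Origin: centre of its underside, 4 mm above the table (pad top 6.5 mm); x, y along the tray's walls. Pads are 110 mm apart, two by two. Strips between pockets rise 7 mm above the table, the outer rim 13 mm.
Mind the look-alikes: they are no part of the job. Several things have the shape of the green_tape; the one meant has the colours described above.

How it is judged:
By the outcome, as a careful person would: the job done as asked, in the order asked, and still so for the second after the job is handed in, with the robot touching nothing.
It also fails if it takes over 99 s, if anything falls off the work surface, if the arm or the gripper's body presses on something with over 40 N, if the wrist force passes 120 N, or if a joint passes its speed limit or range.

## Working session

There is one attempt and no reset: what is moved stays moved. The work goes in short steps, Python scripts to look and compute and a tool call to move; the robot and the scene stay as the last step left them, time stands still between calls to the robot, and variables do not carry over. Pictures are saved under pics/ and viewed, about 12 in all and at most 16, crops included, and the job is handed in when it is done.

Besides the shell and the picture viewer there is one more tool, called as name(argument=value, ...) on one line, values as JSON. drive_tool: Moves the arm, as the interface text tells. Its arguments: {"type":"object","properties":{"deltas":{"type":"array"},"force":{"type":"number"}},"required":["deltas"]}

```bash
mkdir -p pics && ls
python3 - <<'E'
from workcell import bot
import cv2,numpy as np
s=bot.read_state();print({k:np.round(v,3).tolist() for k,v in s.items()})
for n in("top","side"):
    c=bot.read_camera(n);cv2.imwrite(f"pics/{n}0.png",c["frame"]);np.savez(f"{n}0.npz",**c)
    print(n,np.round(c["mtx"],1).tolist(),np.round(-c["R"].T@c["t"],3))
E
```

```text
pics
{'time': 0.0, 'q': [-1.158, 0.265, 1.605, 0.0, 1.274, -0.037], 'joint_vel': [0.001, -0.001, -0.002, 0.001, -0.001, 0.001], 'joint_torque': [-0.0, -51.511, -36.731, 0.0, 0.013, 0.0], 'tool_pos': [0.293, -0.607, 0.23], 'tcp_rot': [-3.06, -0.7, 0.001], 'wrist_force': [0.259, -1.044, -0.379], 'torque': [-0.022, -0.028, -0.005], 'width': 1.001}
top [[419.4, 0.0, 288.2], [0.0, 419.4, 209.0], [0.0, 0.0, 1.0]] [0.413 0.022 1.046]
side [[500.8, 0.0, 287.9], [0.0, 500.8, 214.7], [0.0, 0.0, 1.0]] [-0.066  1.099  0.493]
```

View pics/top0.png

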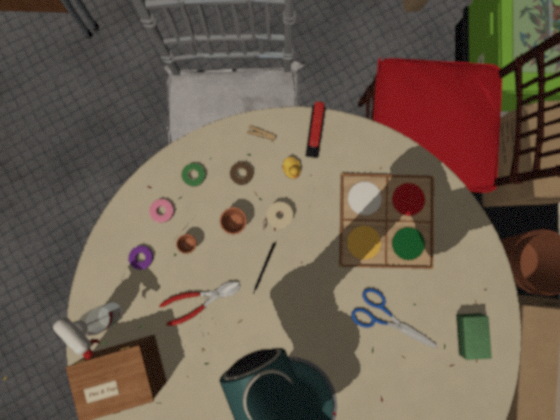

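View pics/side0.png

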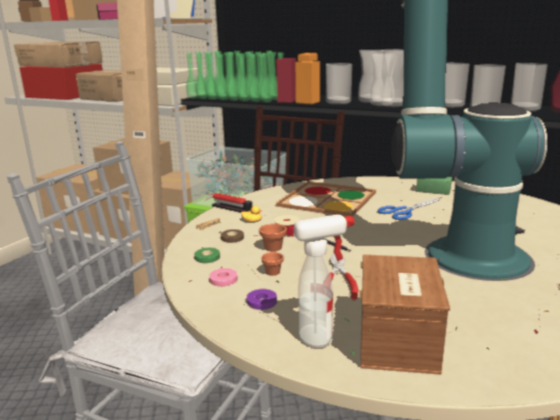

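Top view: image up = +x and left = +y. Green tape is at (194,174), brown tape (242,172), duck (292,167), small pot (186,243), big pot (233,220) and ribbon spool (280,214). Pads: white (365,198), red (408,199), yellow (364,243), green (408,243). The side view agrees, and the pincers, knife and clothespin are clear of the targets.

```bash
cat > h.py <<'E'
import cv2,numpy as np
def ray(c,uv,z):
    d=np.linalg.inv(c["mtx"])@np.array([uv[0],uv[1],1.]); R=c["R"];o=-R.T@c["t"];d=R.T@d
    return o+d*(z-o[2])/d[2]
def proj(c,X):
    p=c["mtx"]@(c["R"]@np.asarray(X,float)+c["t"]);return p[:2]/p[2]
def blob(c,lo,hi,uv,r,big=True):
    """largest HSV blob within r px of uv -> contour (full-image coords)"""
    hsv=cv2.cvtColor(c["frame"],cv2.COLOR_BGR2HSV)
    m=cv2.inRange(hsv,np.array(lo),np.array(hi)) if lo[0]<=hi[0] else cv2.inRange(hsv,np.array(lo),np.array((180,)+tuple(hi[1:])))|cv2.inRange(hsv,np.array((0,)+tuple(lo[1:])),np.array(hi))
    w=np.zeros_like(m);cv2.circle(w,tuple(int(x) for x in uv),int(r),255,-1);m&=w
    cs,_=cv2.findContours(m,cv2.RETR_EXTERNAL,cv2.CHAIN_APPROX_NONE)
    return max(cs,key=cv2.contourArea)
def circ(c,k,z):
    """contour -> world points on plane z -> enclosing circle, min-area rect"""
    P=np.array([ray(c,p[0],z)[:2] for p in k],np.float32)
    (x,y),r=cv2.minEnclosingCircle(P*1000);return np.round([x,y,2*r],1),cv2.minAreaRect(P*1000)
E
python3 - <<'E'
from h import *
c=dict(np.load("top0.npz"))
T=dict(green=((50,60,30),(90,255,255),(194,174),18,.0),brown=((0,30,10),(25,255,110),(242,172),17,.0),
duck=((20,150,80),(35,255,255),(292,167),18,.02),spot=((0,120,60),(15,255,255),(186,243),14,.036),
bpot=((0,120,60),(15,255,255),(233,220),20,.05),spool=((15,20,150),(35,130,255),(280,214),19,.03),
white=((0,0,140),(180,60,255),(365,198),22,.0065),red=((170,120,60),(8,255,255),(408,199),24,.0065),
yellow=((15,120,80),(32,255,255),(364,243),24,.0065),gpad=((50,80,30),(90,255,255),(408,243),24,.0065))
for n,(lo,hi,uv,r,z) in T.items():
    k=blob(c,lo,hi,uv,r);a,b=circ(c,k,z if z else .011);print(n,a,np.round(b[0],1),np.round(b[1],1))
print(c["frame"][214-14:214+20:4,288],c["frame"][200,365])
E
```

```text
green [556.  247.6  55.3] [556.2 247.7] [53.  52.3]
brown [563.5 126.6  60.3] [564.2 128. ] [54.7 57.9]
duck [578.3   6.9  50.2] [580.    5.2] [46.  41.2]
spot [385.9 252.1  46.3] [386.1 252.2] [41.8 45.6]
bpot [443.6 140.8  62.4] [443.  140.1] [58.8 60.1]
spool [461.4  29.9  92.2] [459.   31.2] [91.4 85.8]
white [ 508.2 -178.3   85.3] [ 516.5 -169.3] [59.1 84. ]
red [ 507.8 -288.7   84.7] [ 507.9 -288.9] [82.  82.7]
yellow [ 398.6 -179.    90. ] [ 399.2 -177.1] [86.6 84.5]
gpad [ 397.9 -289.5   78.6] [ 398.1 -290.1] [74.2 77.3]
[[ 64  81  89]
 [ 89 112 124]
 [128 159 174]
 [125 158 174]
 [128 158 175]
 [128 159 175]
 [125 153 167]
 [122 147 159]
 [122 147 160]] [168 180 188]
```

drive_tool(deltas=[{"hand":1,"offset":[2,6,1],"angular":[0,0,0]},{"hand":1,"offset":[4,12,2],"angular":[0,0,0]},{"hand":1,"offset":[6,18,3],"angular":[0,0,0]},{"hand":1,"offset":[8,24,4],"angular":[0,0,0]},{"hand":1,"offset":[10,30,5],"angular":[0,0,0]},{"hand":1,"offset":[12,36,6],"angular":[0,0,0]},{"hand":1,"offset":[14,42,6],"angular":[0,0,0]},{"hand":1,"offset":[16,48,6],"angular":[0,0,0]}], force=40)

```text
time: 1.1
tool_pos: [0.4503, -0.136, 0.2914]
tcp_rot: [3.062, 0.7, 0.001]
wrist_force: [2.1, 0.3, 0.4]
width: 0.998
```

drive_tool(deltas=[{"hand":1,"offset":[0.5,6,0],"angular":[0,0,0]},{"hand":1,"offset":[1,12,0],"angular":[0,0,0]},{"hand":1,"offset":[2,18,0],"angular":[0,0,0]},{"hand":1,"offset":[3,24,0],"angular":[0,0,0]},{"hand":1,"offset":[4,28,0],"angular":[0,0,0]},{"hand":1,"offset":[5,30,0],"angular":[0,0,0]},{"hand":1,"offset":[5,30,0],"angular":[0,0,0]}])

```text
time: 1.98
tool_pos: [0.5004, 0.1627, 0.2907]
tcp_rot: [3.061, 0.703, -0.002]
wrist_force: [-0.1, -0.0, -0.2]
width: 0.997
```

Run:
```python
from workcell import bot
from h import *
s=bot.read_state();print({k:np.round(s[k],3).tolist() for k in("time","q","tool_pos","tcp_rot","wrist_force")})
c=bot.read_camera("wrist");cv2.imwrite("pics/w1.png",c["frame"]);np.savez("w1.npz",**c)
print(np.round(c["mtx"],1).tolist(),np.round(-c["R"].T@c["t"],3),np.round(c["R"],2).tolist())
```

```text
{'time': 1.975, 'q': [0.267, -0.051, 1.842, -0.0, 1.352, 1.387], 'tool_pos': [0.5, 0.163, 0.291], 'tcp_rot': [3.061, 0.703, -0.002], 'wrist_force': [-0.121, -0.013, -0.202]}
[[295.2, 0.0, 280.3], [0.0, 295.2, 205.2], [0.0, 0.0, 1.0]] [0.56  0.192 0.433] [[0.44, -0.9, 0.0], [-0.87, -0.42, 0.26], [-0.24, -0.12, -0.96]]
```

View pics/w1.png

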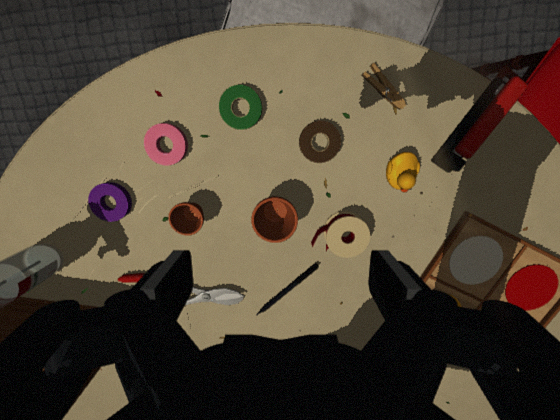

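Wrist view: green tape (240,106), brown tape (320,140), duck (404,172), spool (348,236) with its tail to the left, big pot (273,218), small pot (186,218).

Run:
```python
from h import *
c=dict(np.load("w1.npz"))
T=dict(green=((50,60,30),(90,255,255),(240,106),30,.011),brown=((0,30,10),(25,255,90),(320,140),26,.011),
duck=((20,150,80),(35,255,255),(404,172),28,.02),spot=((0,120,50),(15,255,255),(186,218),24,.038),
white=((0,0,80),(180,60,255),(477,260),34,.0065))
for n,(lo,hi,uv,r,z) in T.items():
    k=blob(c,lo,hi,uv,r);a,b=circ(c,k,z);print(n,a,np.round(b[0],1),np.round(b[1],1),cv2.boundingRect(k))
f=c["frame"][205:270,310:385];hsv=cv2.cvtColor(f,cv2.COLOR_BGR2HSV)
print(hsv[30,10:70:6].tolist(), hsv[5:62:6,38].tolist())
cv2.imwrite("pics/w1crop.png",np.hstack([cv2.resize(f,(400,400)),cv2.resize(c["frame"][140:205,370:445],(400,400))]))
```

```text
green [557.  250.9  57.9] [557.2 251. ] [55.5 57.2] (219, 85, 43, 44)
brown [566.8 131.5  63.8] [566.3 131. ] [57.9 62.5] (299, 118, 45, 45)
duck [579.6   7.7  52.4] [578.8   9.7] [49.4 45. ] (386, 153, 34, 36)
spot [387.2 255.8  49.2] [386.9 255.9] [46.9 47.9] (168, 202, 36, 34)
white [ 525.9 -150.    20. ] [ 526.1 -149.9] [17.4 10.7] (465, 239, 8, 12)
[[20, 79, 152], [20, 96, 148], [21, 93, 173], [20, 95, 166], [26, 67, 57], [175, 221, 38], [21, 91, 168], [21, 94, 166], [21, 97, 171], [23, 76, 147]] [[25, 85, 54], [20, 103, 106], [19, 96, 164], [21, 92, 169], [15, 80, 51], [0, 255, 27], [20, 94, 168], [20, 94, 169], [20, 80, 153], [22, 88, 148]]
```

View pics/w1crop.png

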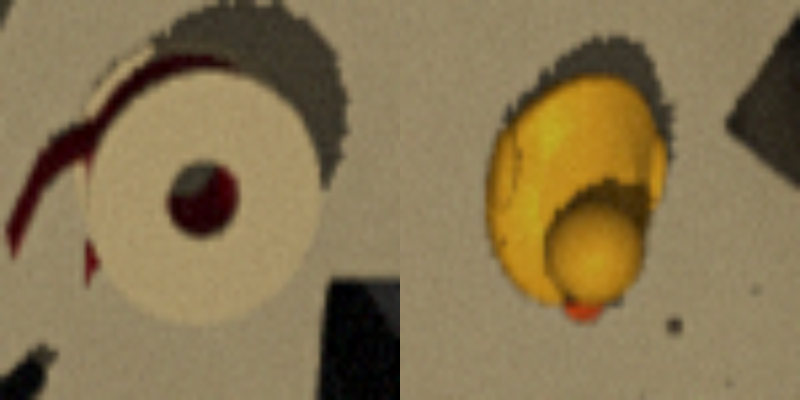

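The spool axis and duck heading come straight from this view. The duck's long axis runs image-vertical, so its width already lines up with the jaws. The knife lies just right of it, so I'll open less there. Now going above the green tape.

drive_tool(deltas=[{"hand":1,"offset":[1.5,2.2,-5],"angular":[0,0,0]},{"hand":1,"offset":[3,4.4,-10],"angular":[0,0,0]},{"hand":1,"offset":[4.5,6.6,-15],"angular":[0,0,0]},{"hand":1,"offset":[5.7,8.6,-18],"angular":[0,0,0]},{"hand":1,"offset":[5.7,8.6,-19],"angular":[0,0,0]},{"hand":1,"offset":[5.7,8.6,-19],"angular":[0,0,0]}])

```text
time: 2.78
tool_pos: [0.5566, 0.2463, 0.1008]
tcp_rot: [3.062, 0.699, -0.003]
wrist_force: [-0.1, 1.0, 0.5]
width: 1.001
```

Run:
```python
from workcell import bot
from h import *
c1=dict(np.load("w1.npz"));c0=dict(np.load("top0.npz"))
print("spool",ray(c1,(348.3,237.1),.03),"top",ray(c0,(280,214),.03))
print("duck head",ray(c1,(406.9,181.4),.031),"body",ray(c1,(370+178*.1875,140+190*.1625),.012),"wings",ray(c1,(370+100*.1875,140+170*.1625),.02),ray(c1,(370+260*.1875,140+170*.1625),.02),"knife",ray(c1,(447,166),0.005))
s=bot.read_state();print(np.round(s["tool_pos"],4))
c=bot.read_camera("wrist");cv2.imwrite("pics/w2.png",c["frame"]);np.savez("w2.npz",**c)
uv=proj(c,(.557,.25,.012));print(uv)
k=blob(c,(50,60,20),(90,255,255),uv,90);print(circ(c,k,.0125),cv2.boundingRect(k))
```

```text
spool [0.46102268 0.03337532 0.03      ] top [0.4612938  0.02990855 0.03      ]
duck head [0.56833371 0.00124624 0.031     ] body [0.57952493 0.00501391 0.012     ] wings [0.57412079 0.029457   0.02      ] [ 0.59245333 -0.00838336  0.02      ] knife [ 0.61348573 -0.05123518  0.005     ]
[0.5566 0.2463 0.1008]
[276.350237   206.81026321]
(array([557.8, 251.7,  58.8]), ((557.6818237304688, 251.08509826660156), (57.1001091003418, 57.37608337402344), 70.30169677734375)) (240, 169, 71, 71)
```

View pics/w2.png

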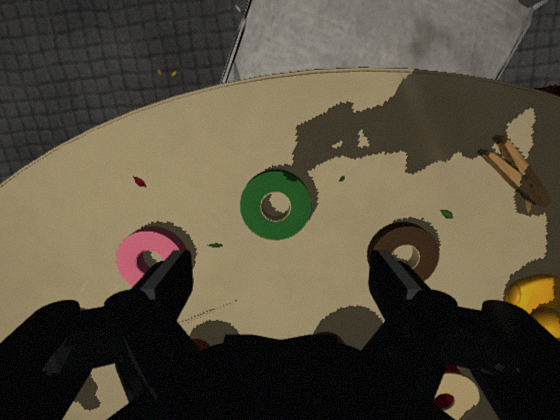

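Green tape is centred at (276,205), about (0.5577, 0.2505); the top camera gives 0.2476 in y. The jaws will even that out. Descending and gripping.

drive_tool(deltas=[{"hand":1,"offset":[0.1,0.3,-4],"angular":[0,0,0]},{"hand":1,"offset":[0.1,0.3,-8],"angular":[0,0,0]},{"hand":1,"offset":[0.1,0.3,-10.2],"angular":[0,0,0]},{"hand":1,"offset":[0.1,0.3,-10.2],"angular":[0,0,0]},{"hand":0.5,"offset":[0.1,0.3,-10.2],"angular":[0,0,0]},{"hand":0.5,"offset":[0.1,0.3,-10.2],"angular":[0,0,0]},{"hand":0.5,"offset":[0.1,0.3,-10.2],"angular":[0,0,0]},{"hand":0.5,"offset":[0.1,0.3,-10.2],"angular":[0,0,0]}], force=40)

```text
time: 3.82
tool_pos: [0.5602, 0.2517, 0.0023]
tcp_rot: [-3.062, -0.701, -0.007]
wrist_force: [-1.1, -1.6, 4.8]
width: 0.649
```

drive_tool(deltas=[{"hand":0.5,"offset":[0,0,0],"angular":[0,0,0]},{"hand":0.5,"offset":[0,0,4],"angular":[0,0,0]},{"hand":0.5,"offset":[0,0,8],"angular":[0,0,0]},{"hand":0.5,"offset":[0,0,10],"angular":[0,0,0]},{"hand":0.5,"offset":[0,0,10],"angular":[0,0,0]}])

```text
time: 4.45
tool_pos: [0.5599, 0.2518, 0.1019]
tcp_rot: [-3.062, -0.7, -0.008]
wrist_force: [0.8, -0.5, -1.6]
width: 0.648
```

Run:
```python
from workcell import bot
from h import *
s=bot.read_state();print(np.round(s["tool_pos"],4),s["width"],s["wrist_force"])
c=bot.read_camera("wrist");cv2.imwrite("pics/w3.png",c["frame"]);np.savez("w3.npz",**c)
print(proj(c,s["tool_pos"]))
```

```text
[0.5599 0.2518 0.1019] 0.6477951514033744 [ 0.75678009 -0.51532296 -1.62481666]
[280.18209018 256.1049358 ]
```

View pics/w3.png

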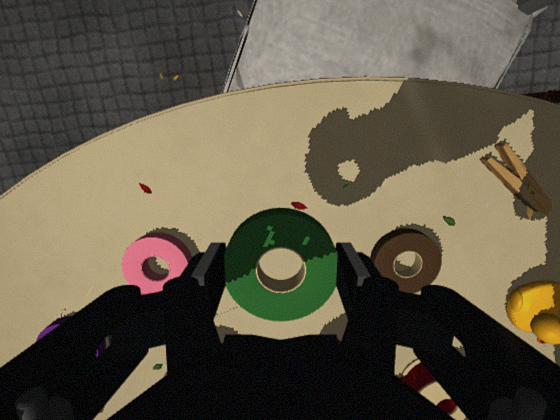

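Tape held and level, centre at (280,264). Carrying it to the green pad.

drive_tool(deltas=[{"hand":0.5,"offset":[-1.8,-5.5,1],"angular":[0,0,0]},{"hand":0.5,"offset":[-3.6,-11,2],"angular":[0,0,0]},{"hand":0.5,"offset":[-5.4,-16.5,2],"angular":[0,0,0]},{"hand":0.5,"offset":[-7.2,-22,2],"angular":[0,0,0]},{"hand":0.5,"offset":[-9,-27.5,2],"angular":[0,0,0]},{"hand":0.5,"offset":[-10.8,-33,2],"angular":[0,0,0]},{"hand":0.5,"offset":[-12.6,-38.5,2],"angular":[0,0,0]},{"hand":0.5,"offset":[-14.4,-44,2],"angular":[0,0,0]}])

```text
time: 5.5
tool_pos: [0.4119, -0.1898, 0.1172]
tcp_rot: [-3.06, -0.7, 0.004]
wrist_force: [0.9, -0.0, -1.0]
width: 0.647
```

drive_tool(deltas=[{"hand":0.5,"offset":[-0.9,-4,0],"angular":[0,0,0]},{"hand":0.5,"offset":[-1.8,-8,0],"angular":[0,0,0]},{"hand":0.5,"offset":[-1.8,-10,0],"angular":[0,0,0]},{"hand":0.5,"offset":[-1.8,-10,0],"angular":[0,0,0]}])

```text
time: 6.0
tool_pos: [0.3956, -0.2891, 0.118]
tcp_rot: [-3.061, -0.697, 0.002]
wrist_force: [-0.2, -0.0, 0.1]
width: 0.65
```

Run:
```python
from workcell import bot
from h import *
a=dict(np.load("w3.npz"));print("held centre vs TCP",ray(a,(280.5,264.5),.1126)-[.5599,.2518,.1126])
s=bot.read_state();print(np.round(s["tool_pos"],4),s["width"])
c=bot.read_camera("wrist");cv2.imwrite("pics/w4.png",c["frame"]);np.savez("w4.npz",**c)
t=bot.read_camera("top");np.savez("t4.npz",**t);cv2.imwrite("pics/t4.png",t["frame"])
for p in((.508,-.179),(.508,-.289),(.398,-.179),(.398,-.289)):print(proj(c,p+(.0065,)))
```

```text
held centre vs TCP [4.75350461e-04 5.47758831e-05 0.00000000e+00]
[ 0.3956 -0.2891  0.118 ] 0.6500770558630784
[213.51695841  11.5499516 ]
[341.33376269  79.28044128]
[164.21637731 145.1219012 ]
[281.55526783 199.79278159]
```

View pics/w4.png

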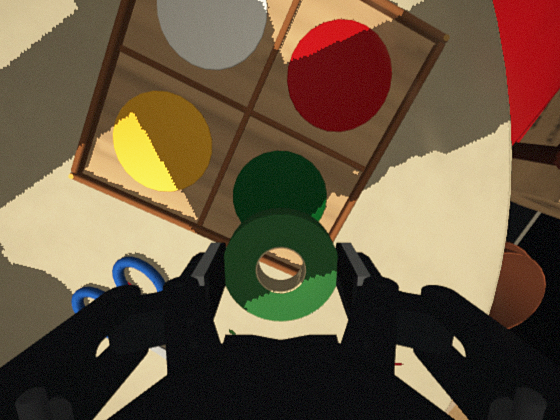

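The wrist view shows the red pad at (339,75), yellow (162,141), and the green pad partly hidden at about (280,195). Measuring the pads.

Run:
```python
from h import *
c=dict(np.load("w4.npz"));z=.0065
k=blob(c,(170,150,40),(8,255,255),(339,75),60);print("red",circ(c,k,z))
k=blob(c,(18,150,60),(35,255,255),(162,141),56);print("yel",circ(c,k,z))
k=blob(c,(50,80,15),(90,255,255),(280,180),60);P=np.array([ray(c,p[0],z)[:2] for p in k if p[0][1]<208 and p[0][1]>140])*1000
A=np.c_[2*P,np.ones(len(P))];s=np.linalg.lstsq(A,(P**2).sum(1),rcond=None)[0];print("grn fit",s[:2],2*np.sqrt(s[2]+s[:2]@s[:2]))
```

```text
red (array([ 508.1, -286.7,   83.7]), ((508.30902099609375, -286.7419128417969), (82.55355834960938, 82.94137573242188), 25.63052749633789))
yel (array([ 399. , -176.9,   84. ]), ((399.10467529296875, -176.909423828125), (83.04218292236328, 83.17679595947266), 83.15264129638672))
grn fit [ 398.88315471 -286.21372357] 81.41768252518088
```

drive_tool(deltas=[{"hand":0.5,"offset":[0.3,0.2,-4],"angular":[0,0,0]},{"hand":0.5,"offset":[0.3,0.2,-8],"angular":[0,0,0]},{"hand":0.5,"offset":[0.3,0.2,-10],"angular":[0,0,0]},{"hand":0.5,"offset":[0.3,0.2,-10.6],"angular":[0,0,0]},{"hand":0.5,"offset":[0.3,0.2,-10.6],"angular":[0,0,0]}])

```text
time: 6.72
tool_pos: [0.3994, -0.2861, 0.0133]
tcp_rot: [-3.062, -0.702, 0.0]
wrist_force: [0.3, -0.6, -1.0]
width: 0.649
```

drive_tool(deltas=[{"hand":0.5,"offset":[0,0,-0.4],"angular":[0,0,0]},{"hand":0.5,"offset":[0,0,-0.4],"angular":[0,0,0]},{"hand":0.8,"offset":[0,0,-0.4],"angular":[0,0,0]},{"hand":0.8,"offset":[0,0,-0.4],"angular":[0,0,0]},{"hand":0.8,"offset":[0,0,-0.4],"angular":[0,0,0]},{"hand":0.8,"offset":[0,0,4],"angular":[0,0,0]},{"hand":1,"offset":[0,0,8],"angular":[0,0,0]},{"hand":1,"offset":[0,0,12],"angular":[0,0,0]}])

```text
time: 7.72
tool_pos: [0.399, -0.2868, 0.1344]
tcp_rot: [-3.062, -0.7, 0.0]
wrist_force: [0.0, 0.2, -0.0]
width: 1.001
```

drive_tool(deltas=[{"hand":1,"offset":[1.1,5.8,0],"angular":[0,0,0]},{"hand":1,"offset":[2.2,11.6,0],"angular":[0,0,0]},{"hand":1,"offset":[3.3,17.4,0],"angular":[0,0,0]},{"hand":1,"offset":[4.4,23.2,0],"angular":[0,0,0]},{"hand":1,"offset":[5.5,29,0],"angular":[0,0,0]},{"hand":1,"offset":[6.2,32,0],"angular":[0,0,0]},{"hand":1,"offset":[6.2,32,0],"angular":[0,0,0]}])

```text
time: 8.6
tool_pos: [0.4614, 0.0349, 0.1334]
tcp_rot: [-3.061, -0.707, -0.0]
wrist_force: [0.2, -1.1, 0.1]
width: 1.003
```

Run:
```python
from workcell import bot
from h import *
s=bot.read_state();print(np.round(s["tool_pos"],4))
c=bot.read_camera("wrist");cv2.imwrite("pics/w5.png",c["frame"]);np.savez("w5.npz",**c)
t=bot.read_camera("top");np.savez("t5.npz",**t)
k=blob(t,(50,80,20),(90,255,255),(406,243),24);print("top green (tape on pad)",circ(t,k,.0065))
print(proj(c,(.461,.0335,.03)))
```

```text
[0.4614 0.0349 0.1334]
top green (tape on pad) (array([ 397.5, -288.3,   78. ]), ((397.9862060546875, -287.6707458496094), (74.83047485351562, 76.12376403808594), 45.73966598510742))
[281.47248681 205.76148797]
```

View pics/w5.png

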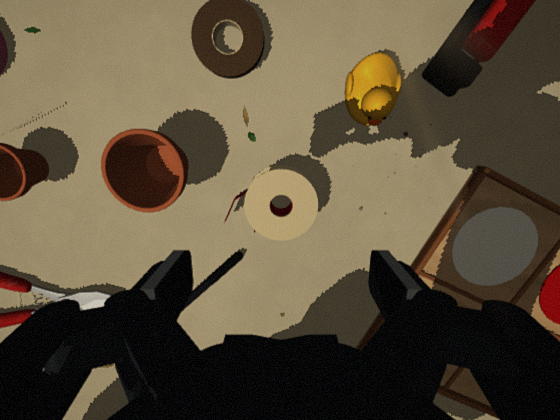

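Spool top is centred at (281,204), matching the prediction. The pen tip (243,252) is clear of the jaws. The duck is at (373,88) with its beak at (375,122).

drive_tool(deltas=[{"hand":1,"offset":[0.1,-0.1,-5],"angular":[0,0,0]},{"hand":1,"offset":[0.1,-0.1,-10],"angular":[0,0,0]},{"hand":1,"offset":[0.1,-0.1,-13.4],"angular":[0,0,0]},{"hand":1,"offset":[0.1,-0.1,-13.4],"angular":[0,0,0]},{"hand":0.5,"offset":[0.1,-0.1,-13.4],"angular":[0,0,0]},{"hand":0.5,"offset":[0.1,-0.1,-13.4],"angular":[0,0,0]},{"hand":0.5,"offset":[0.1,-0.1,-13.4],"angular":[0,0,0]},{"hand":0.5,"offset":[0.1,-0.1,-13.4],"angular":[0,0,0]}])

```text
time: 9.7
tool_pos: [0.4642, 0.0319, 0.0012]
tcp_rot: [3.061, 0.701, 0.006]
wrist_force: [0.2, -1.4, 7.5]
width: 0.735
```

drive_tool(deltas=[{"hand":0.5,"offset":[0,0,0],"angular":[0,0,0]},{"hand":0.5,"offset":[0,0,4],"angular":[0,0,0]},{"hand":0.5,"offset":[0,0,8],"angular":[0,0,0]},{"hand":0.5,"offset":[0,0,12],"angular":[0,0,0]},{"hand":0.5,"offset":[0,0,12],"angular":[0,0,0]}])

```text
time: 10.32
tool_pos: [0.4656, 0.0323, 0.1237]
tcp_rot: [3.061, 0.701, 0.014]
wrist_force: [1.1, -0.2, -1.2]
width: 0.732
```

Run:
```python
from workcell import bot
from h import *
s=bot.read_state();print(np.round(s["tool_pos"],4))
c=bot.read_camera("wrist");cv2.imwrite("pics/w6.png",c["frame"]);np.savez("w6.npz",tp=s["tool_pos"],**c)
k=blob(c,(12,50,60),(35,150,255),(280,275),75);print(cv2.boundingRect(k),cv2.contourArea(k))
```

```text
[0.4656 0.0323 0.1237]
(208, 200, 146, 140) 16313.0
```

View pics/w6.png

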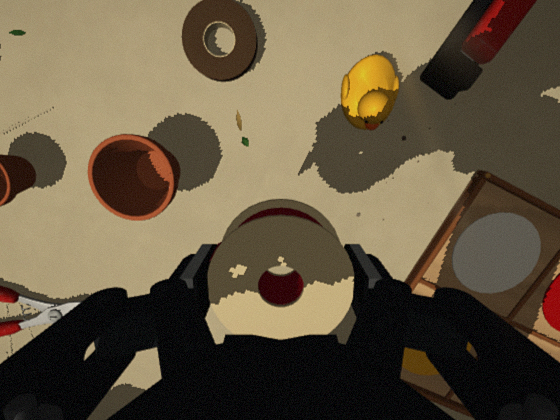

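drive_tool(deltas=[{"hand":0.5,"offset":[0.8,-5.5,0],"angular":[0,0,0]},{"hand":0.5,"offset":[1.6,-11,0],"angular":[0,0,0]},{"hand":0.5,"offset":[2.4,-16.5,0],"angular":[0,0,0]},{"hand":0.5,"offset":[3.2,-22,0],"angular":[0,0,0]},{"hand":0.5,"offset":[4,-27.5,0],"angular":[0,0,0]},{"hand":0.5,"offset":[4.2,-31.5,0],"angular":[0,0,0]},{"hand":0.5,"offset":[4.2,-31.9,0],"angular":[0,0,0]},{"hand":0.5,"offset":[4.2,-31.9,0],"angular":[0,0,0]}])

```text
time: 11.38
tool_pos: [0.5029, -0.286, 0.1174]
tcp_rot: [-3.06, -0.699, 0.004]
wrist_force: [-0.4, 0.4, -0.2]
width: 0.733
```

Run:
```python
from workcell import bot
from h import *
a=dict(np.load("w6.npz"));print("held off",ray(a,(280.5,286.5),.1525)[:2]-a["tp"][:2])
s=bot.read_state();print(np.round(s["tool_pos"],4),np.round(s["tcp_rot"],3))
c=bot.read_camera("wrist");cv2.imwrite("pics/w7.png",c["frame"])
hsv=cv2.cvtColor(c["frame"],cv2.COLOR_BGR2HSV)
k=blob(c,(170,150,25),(8,255,255),proj(c,(.508,-.287,.0065)),75);P=np.array([ray(c,p[0],.0065)[:2] for p in k if p[0][1]<190])*1000
A=np.c_[2*P,np.ones(len(P))];q=np.linalg.lstsq(A,(P**2).sum(1),rcond=None)[0];print("red fit",q[:2],2*np.sqrt(q[2]+q[:2]@q[:2]),len(P))
uv=proj(c,(.3985,-.287,.0195));print(uv)
```

```text
held off [-0.00091083 -0.00049298]
[ 0.5029 -0.286   0.1174] [-3.06  -0.699  0.004]
red fit [ 508.75563638 -286.68387963] 82.52567824621207 120
[232.80473538 304.12721978]
```

drive_tool(deltas=[{"hand":0.5,"offset":[0.6,0,-4],"angular":[0,0,0]},{"hand":0.5,"offset":[0.6,0,-8],"angular":[0,0,0]},{"hand":0.5,"offset":[0.6,0,-10],"angular":[0,0,0]},{"hand":0.5,"offset":[0.6,0,-10.4],"angular":[0,0,0]},{"hand":0.5,"offset":[0.6,0,-10.4],"angular":[0,0,0]}])

```text
time: 12.05
tool_pos: [0.5109, -0.2869, 0.0161]
tcp_rot: [3.061, 0.701, 0.001]
wrist_force: [-0.2, -0.3, -1.5]
width: 0.737
```

drive_tool(deltas=[{"hand":0.5,"offset":[-0.2,0.1,-0.8],"angular":[0,0,0]},{"hand":0.5,"offset":[-0.2,0.1,-0.8],"angular":[0,0,0]},{"hand":0.5,"offset":[-0.2,0.1,-0.8],"angular":[0,0,0]}])

```text
time: 12.42
tool_pos: [0.5084, -0.2862, 0.0078]
tcp_rot: [3.062, 0.7, 0.001]
wrist_force: [-0.6, 0.5, 0.5]
width: 0.733
```

drive_tool(deltas=[{"hand":0.9,"offset":[0,0,0],"angular":[0,0,0]},{"hand":0.9,"offset":[0,0,0],"angular":[0,0,0]},{"hand":0.9,"offset":[0,0,0],"angular":[0,0,0]},{"hand":0.9,"offset":[0,0,4],"angular":[0,0,0]},{"hand":0.9,"offset":[0,0,8],"angular":[0,0,0]},{"hand":0.9,"offset":[0,0,13],"angular":[0,0,0]},{"hand":0.9,"offset":[1.5,5.5,13],"angular":[0,0,0]},{"hand":0.8,"offset":[3,11,13],"angular":[0,0,0]}])

```text
time: 13.42
tool_pos: [0.5391, -0.1756, 0.1387]
tcp_rot: [3.062, 0.697, 0.004]
wrist_force: [1.0, 0.1, -0.0]
width: 0.799
```

drive_tool(deltas=[{"hand":0.75,"offset":[1.3,5.5,0],"angular":[0,0,0]},{"hand":0.75,"offset":[2.6,11,0],"angular":[0,0,0]},{"hand":0.75,"offset":[4,16,0],"angular":[0,0,0]},{"hand":0.75,"offset":[4.5,18,-1],"angular":[0,0,0]},{"hand":0.75,"offset":[4.5,18,-2],"angular":[0,0,0]},{"hand":0.75,"offset":[4.5,18,-2],"angular":[0,0,0]}])

```text
time: 14.18
tool_pos: [0.5815, 0.0031, 0.1154]
tcp_rot: [-3.062, -0.7, 0.006]
wrist_force: [-1.2, 0.3, -0.4]
width: 0.75
```

Run:
```python
from workcell import bot
from h import *
s=bot.read_state();print(np.round(s["tool_pos"],4),s["width"])
c=bot.read_camera("wrist");np.savez("w8.npz",**c);cv2.imwrite("pics/w8.png",c["frame"])
uv=proj(c,(.579,.006,.012));print(uv)
k=blob(c,(18,140,30),(38,255,255),uv,70);print(cv2.boundingRect(k),circ(c,k,.015))
x,y=[int(v) for v in uv];f=c["frame"][max(y-90,0):y+90,x-110:x+130];print(x,y)
cv2.imwrite("pics/w8c.png",cv2.resize(f,None,fx=3,fy=3))
```

```text
[0.5815 0.0031 0.1154] 0.7500478268082235
[276.09786099 205.35569513]
(249, 174, 53, 64) (array([578.5,   6.8,  56.2]), ((579.6153564453125, 7.53575325012207), (48.803871154785156, 49.7012939453125), 70.55611419677734))
276 205
```

View pics/w8c.png

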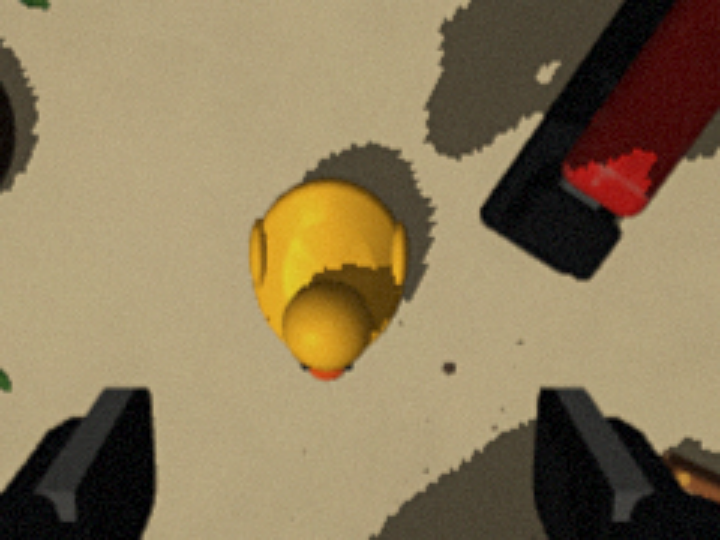

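Duck is aligned with the tool, heading image-down: wings at crop x 257 and 400, head and beak at x 327. The knife's corner is about 49 mm off the axis and behind the grip line, so a 58 mm opening clears it.

Run:
```python
from h import *
c=dict(np.load("w8.npz"))
t=ray(c,(275.3,175.3),.017);b=ray(c,(274.7,241),.028);print("len",np.linalg.norm((t-b)[:2]),"mid",(t+b)/2)
l=ray(c,(166+250/3,200),.017);r=ray(c,(166+407/3,200),.017);print("width",np.linalg.norm(l-r),(l+r)/2)
```

```text
len 0.05343989890443398 mid [0.57893772 0.00680568 0.0225    ]
width 0.04400322659092801 [0.58427741 0.0089942  0.017     ]
```

drive_tool(deltas=[{"hand":0.7,"offset":[-0.1,0.4,-4],"angular":[0,0,0]},{"hand":0.68,"offset":[-0.1,0.4,-8],"angular":[0,0,0]},{"hand":0.68,"offset":[-0.1,0.4,-11.5],"angular":[0,0,0]},{"hand":0.68,"offset":[-0.1,0.4,-11.5],"angular":[0,0,0]},{"hand":0.3,"offset":[-0.1,0.4,-11.5],"angular":[0,0,0]},{"hand":0.3,"offset":[-0.1,0.4,-11.5],"angular":[0,0,0]},{"hand":0.3,"offset":[-0.1,0.4,-11.5],"angular":[0,0,0]},{"hand":0.3,"offset":[-0.1,0.4,-11.5],"angular":[0,0,0]}], force=40)

```text
time: 15.22
tool_pos: [0.583, 0.0081, 0.0034]
tcp_rot: [3.062, 0.701, 0.003]
wrist_force: [-0.8, 0.2, 3.0]
width: 0.501
```

drive_tool(deltas=[{"hand":0.3,"offset":[0,0,0],"angular":[0,0,0]},{"hand":0.3,"offset":[0,0,4],"angular":[0,0,0]},{"hand":0.3,"offset":[0,0,8],"angular":[0,0,0]},{"hand":0.3,"offset":[0,0,12],"angular":[0,0,0]},{"hand":0.3,"offset":[0,0,12],"angular":[0,0,0]}])

```text
time: 15.85
tool_pos: [0.5853, 0.0082, 0.1265]
tcp_rot: [3.06, 0.7, 0.012]
wrist_force: [-0.2, 0.5, -1.2]
width: 0.507
```

Run:
```python
from workcell import bot
from h import *
s=bot.read_state();print(np.round(s["tool_pos"],4),s["width"])
c=bot.read_camera("wrist");np.savez("w9.npz",tp=s["tool_pos"],**c);cv2.imwrite("pics/w9.png",c["frame"])
cv2.imwrite("pics/w9c.png",cv2.resize(c["frame"][170:340,170:390],None,fx=3,fy=3))
```

```text
[0.5853 0.0082 0.1265] 0.5071683700433738
```

View pics/w9c.png

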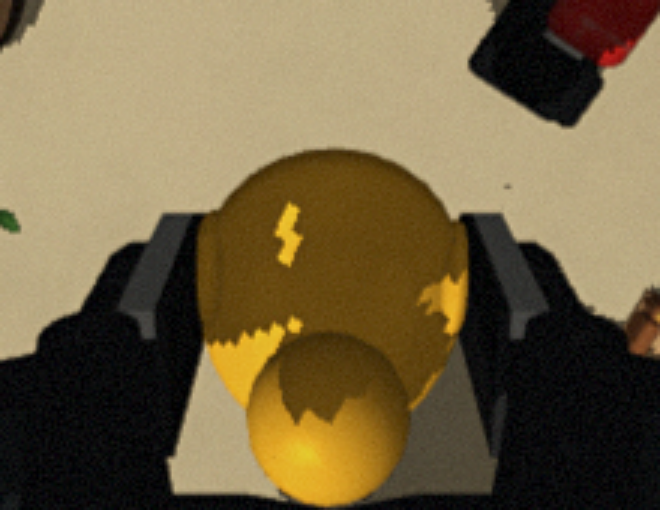

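drive_tool(deltas=[{"hand":0.3,"offset":[-4,-4,0],"angular":[0,0,0]},{"hand":0.3,"offset":[-8,-8,0],"angular":[0,0,0]},{"hand":0.3,"offset":[-12,-12,0],"angular":[0,0,0]},{"hand":0.3,"offset":[-16,-16,0],"angular":[0,0,0]},{"hand":0.3,"offset":[-18.2,-18.3,0],"angular":[0,0,0]},{"hand":0.3,"offset":[-18.2,-18.3,-2],"angular":[0,0,0]},{"hand":0.3,"offset":[-18.2,-18.3,-2],"angular":[0,0,0]}])

```text
time: 16.77
tool_pos: [0.3971, -0.1738, 0.0993]
tcp_rot: [-3.059, -0.698, 0.008]
wrist_force: [0.8, 0.7, -0.7]
width: 0.499
```

Run:
```python
from workcell import bot
from h import *
a=dict(np.load("w9.npz"));t=ray(a,(281,220),.140);h=np.array([-.9,-.435]);print("tail->+28mm rel TCP",t[:2]+.028*h-a["tp"][:2])
s=bot.read_state();print(np.round(s["tool_pos"],4))
c=bot.read_camera("wrist");cv2.imwrite("pics/w10.png",c["frame"])
k=blob(c,(170,150,25),(8,255,255),proj(c,(.508,-.287,.0065)),75);print("red",cv2.boundingRect(k))
k=blob(c,(18,150,40),(38,255,255),proj(c,(.399,-.177,.0065)),75);P=np.array([ray(c,p[0],.0065)[:2] for p in k if p[0][1]<195])*1000
A=np.c_[2*P,np.ones(len(P))];q=np.linalg.lstsq(A,(P**2).sum(1),rcond=None)[0];print("yellow fit",q[:2],2*np.sqrt(q[2]+q[:2]@q[:2]),len(P))
```

```text
tail->+28mm rel TCP [-0.00332868 -0.00203558]
[ 0.3971 -0.1738  0.0993]
red (407, 87, 107, 110)
yellow fit [ 399.23937534 -176.35654631] 82.41357511055779 122
```

View pics/w10.png

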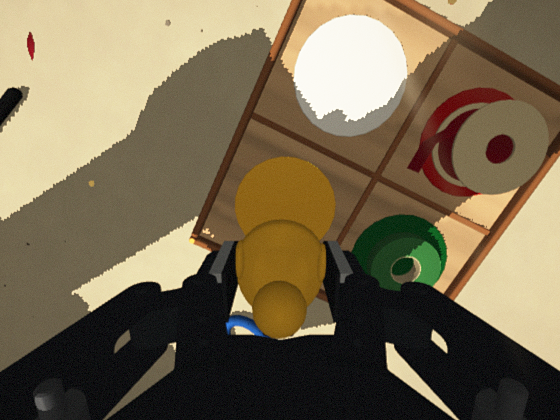

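drive_tool(deltas=[{"hand":0.3,"offset":[0.4,-0.1,-4],"angular":[0,0,0]},{"hand":0.3,"offset":[0.4,-0.1,-7.5],"angular":[0,0,0]},{"hand":0.3,"offset":[0.4,-0.1,-8.5],"angular":[0,0,0]},{"hand":0.3,"offset":[0.4,-0.1,-8.5],"angular":[0,0,0]},{"hand":0.3,"offset":[0.4,-0.1,-8.5],"angular":[0,0,0]}])

```text
time: 17.45
tool_pos: [0.4055, -0.1764, 0.0186]
tcp_rot: [3.061, 0.701, 0.003]
wrist_force: [0.2, -0.2, -0.0]
width: 0.503
```

Run:
```python
from workcell import bot
from h import *
c=bot.read_camera("wrist");cv2.imwrite("pics/w11.png",c["frame"]);s=bot.read_state();print(s["tool_pos"],s["wrist_force"])
```

```text
[ 0.40555513 -0.17649453  0.01873056] [ 0.28371097  0.03814194 -0.84826948]
```

Target is (0.4025, -0.1745, 0.010): shift by -0.3, +0.2, -0.8 cm.

drive_tool(deltas=[{"hand":0.3,"offset":[-0.3,0.2,-0.5],"angular":[0,0,0]},{"hand":0.3,"offset":[-0.3,0.2,-0.8],"angular":[0,0,0]},{"hand":0.3,"offset":[-0.3,0.2,-0.8],"angular":[0,0,0]}])

```text
time: 17.88
tool_pos: [0.401, -0.1737, 0.0097]
tcp_rot: [-3.062, -0.7, 0.0]
wrist_force: [-1.9, 1.8, 6.6]
width: 0.5
```

drive_tool(deltas=[{"hand":0.72,"offset":[0,0,0],"angular":[0,0,0]},{"hand":0.72,"offset":[0,0,0],"angular":[0,0,0]},{"hand":0.72,"offset":[0,0,0],"angular":[0,0,0]},{"hand":0.72,"offset":[0,0,4],"angular":[0,0,0]},{"hand":0.72,"offset":[0,0,8],"angular":[0,0,0]},{"hand":0.9,"offset":[0,0,13],"angular":[0,0,0]},{"hand":0.9,"offset":[2,5.5,13],"angular":[0,0,0]},{"hand":0.9,"offset":[3,11,13],"angular":[0,0,0]}])

```text
time: 18.88
tool_pos: [0.4327, -0.0635, 0.1407]
tcp_rot: [3.062, 0.696, 0.005]
wrist_force: [1.1, 0.3, 0.1]
width: 0.898
```

drive_tool(deltas=[{"hand":0.9,"offset":[0,6,0],"angular":[0,0,0]},{"hand":0.9,"offset":[0,12,0],"angular":[0,0,0]},{"hand":0.9,"offset":[-1,18,0],"angular":[0,0,0]},{"hand":0.9,"offset":[-2,24,0],"angular":[0,0,0]},{"hand":0.9,"offset":[-3.5,30,0],"angular":[0,0,0]},{"hand":0.9,"offset":[-4.5,32,0],"angular":[0,0,0]},{"hand":0.9,"offset":[-4.5,32,0],"angular":[0,0,0]},{"hand":0.9,"offset":[-4.5,32,0],"angular":[0,0,0]}])

```text
time: 19.88
tool_pos: [0.3862, 0.2555, 0.139]
tcp_rot: [3.062, 0.701, -0.0]
wrist_force: [-0.6, -0.4, 0.3]
width: 0.902
```

Run:
```python
from workcell import bot
from h import *
s=bot.read_state();print(np.round(s["tool_pos"],4),s["width"])
c=bot.read_camera("wrist");cv2.imwrite("pics/w12.png",c["frame"]);uv=proj(c,(.387,.2555,.038));print(uv)
k=blob(c,(0,100,30),(16,255,255),uv,60);print(circ(c,k,.038),cv2.boundingRect(k))
t=bot.read_camera("top");np.savez("t12.npz",**t);cv2.imwrite("pics/t12.png",t["frame"])
```

```text
[0.3862 0.2555 0.139 ] 0.9021323716536902
[280.62260284 204.49071464]
(array([386.8, 256.4,  48.8]), ((386.7616271972656, 256.43316650390625), (47.998573303222656, 47.98201370239258), 70.76461029052734)) (252, 176, 57, 56)
```

View pics/w12.png

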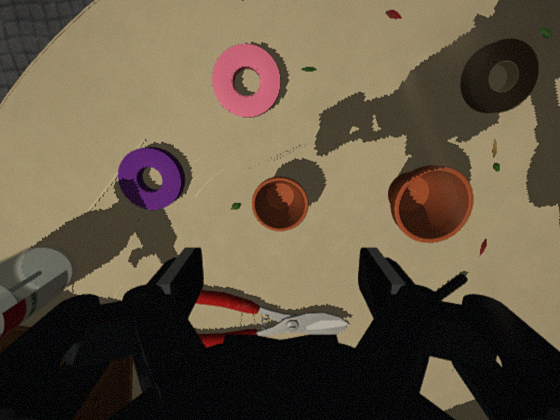

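Small pot rim is centred at (280,204), giving (0.3868, 0.2564), 48.8 mm across. The big pot and purple tape are clear of the jaws.

drive_tool(deltas=[{"hand":0.85,"offset":[0,0.1,-4],"angular":[0,0,0]},{"hand":0.8,"offset":[0,0.1,-8],"angular":[0,0,0]},{"hand":0.8,"offset":[0,0.1,-12.9],"angular":[0,0,0]},{"hand":0.8,"offset":[0,0.1,-12.9],"angular":[0,0,0]},{"hand":0.3,"offset":[0,0.1,-12.9],"angular":[0,0,0]},{"hand":0.3,"offset":[0,0.1,-12.9],"angular":[0,0,0]},{"hand":0.3,"offset":[0,0.1,-12.9],"angular":[0,0,0]},{"hand":0.3,"offset":[0,0.1,-12.9],"angular":[0,0,0]}], force=40)

```text
time: 20.98
tool_pos: [0.3879, 0.258, 0.0122]
tcp_rot: [-3.061, -0.701, -0.006]
wrist_force: [0.9, -1.3, 7.6]
width: 0.54
```

drive_tool(deltas=[{"hand":0.3,"offset":[0,0,0],"angular":[0,0,0]},{"hand":0.3,"offset":[0,0,4],"angular":[0,0,0]},{"hand":0.3,"offset":[0,0,8],"angular":[0,0,0]},{"hand":0.3,"offset":[0,0,12],"angular":[0,0,0]},{"hand":0.3,"offset":[0,0,12],"angular":[0,0,0]}])

```text
time: 21.6
tool_pos: [0.3889, 0.2589, 0.1346]
tcp_rot: [-3.06, -0.7, -0.013]
wrist_force: [0.5, 0.0, -0.3]
width: 0.536
```

Run:
```python
from workcell import bot
from h import *
s=bot.read_state();print(np.round(s["tool_pos"],4),s["width"])
c=bot.read_camera("wrist");np.savez("w13.npz",tp=s["tool_pos"],**c)
z=s["tool_pos"][2]+.027
k=blob(c,(0,100,20),(16,255,255),proj(c,(*s["tool_pos"][:2],z)),70);print(circ(c,k,z),cv2.boundingRect(k))
cv2.imwrite("pics/w13.png",np.hstack([cv2.resize(c["frame"][190:390,180:380],(400,400)),cv2.resize(cv2.imread("pics/t12.png")[160:280,330:450],(400,400))]))
```

```text
[0.3889 0.2589 0.1346] 0.5358349044468942
(array([387.5, 261.4,  53.8]), ((390.095458984375, 259.2261962890625), (50.21689224243164, 46.668670654296875), 21.80324935913086)) (226, 225, 108, 105)
```

View pics/w13.png

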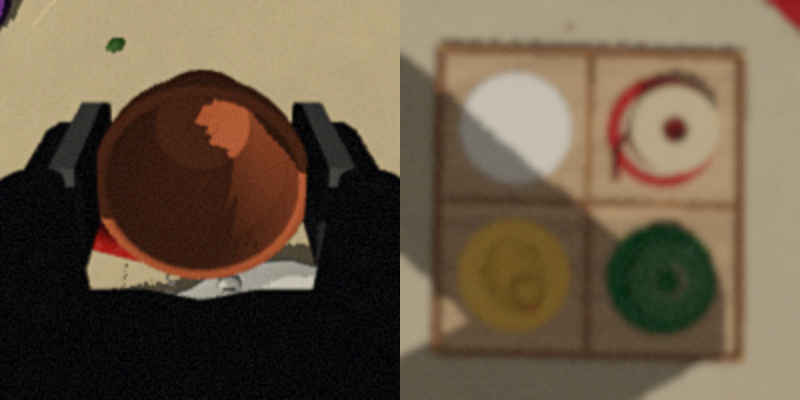

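Pot held mouth up and level on the TCP. The top crop shows the tape, spool and duck centred on their pads. Carrying the pot to the white pad.

drive_tool(deltas=[{"hand":0.3,"offset":[1.5,-5.5,0],"angular":[0,0,0]},{"hand":0.3,"offset":[3,-11,0],"angular":[0,0,0]},{"hand":0.3,"offset":[4.5,-16.5,0],"angular":[0,0,0]},{"hand":0.3,"offset":[6,-22,0],"angular":[0,0,0]},{"hand":0.3,"offset":[7.5,-27.5,0],"angular":[0,0,0]},{"hand":0.3,"offset":[9,-33,0],"angular":[0,0,0]},{"hand":0.3,"offset":[10.5,-38.5,0],"angular":[0,0,0]},{"hand":0.3,"offset":[12,-43.6,0],"angular":[0,0,0]}])

```text
time: 22.65
tool_pos: [0.505, -0.1803, 0.1283]
tcp_rot: [-3.061, -0.699, 0.004]
wrist_force: [0.2, -0.1, -0.7]
width: 0.537
```

drive_tool(deltas=[{"hand":0.3,"offset":[0,0,0],"angular":[0,0,0]},{"hand":0.3,"offset":[0,0,-2],"angular":[0,0,0]},{"hand":0.3,"offset":[0,0,-2],"angular":[0,0,0]}])

```text
time: 23.02
tool_pos: [0.5032, -0.1771, 0.1071]
tcp_rot: [-3.058, -0.7, 0.009]
wrist_force: [-0.1, 0.2, -0.1]
width: 0.538
```

Run:
```python
from workcell import bot
from h import *
s=bot.read_state();print(np.round(s["tool_pos"],4))
c=bot.read_camera("wrist");np.savez("w14.npz",**c);cv2.imwrite("pics/w14.png",c["frame"]);uv=proj(c,(.5085,-.177,.0065));print(uv)
hsv=cv2.cvtColor(c["frame"],cv2.COLOR_BGR2HSV);x,y=uv.astype(int);print(hsv[y-50:y:8,x].tolist())
k=blob(c,(0,0,70),(180,55,255),uv,62);P=np.array([ray(c,p[0],.0065)[:2] for p in k if p[0][1]<uv[1]-5])*1000
A=np.c_[2*P,np.ones(len(P))];q=np.linalg.lstsq(A,(P**2).sum(1),rcond=None)[0];print("white fit",q[:2],2*np.sqrt(q[2]+q[:2]@q[:2]),len(P))
```

```text
[ 0.5032 -0.1771  0.1071]
[283.49144905 199.54682373]
[[21, 67, 110], [22, 34, 137], [17, 34, 142], [24, 35, 140], [21, 30, 138], [21, 37, 138], [20, 29, 133]]
white fit [ 509.01482678 -176.55591071] 82.01867658859878 133
```

Target TCP is about (0.509, -0.1765, 0.019).

drive_tool(deltas=[{"hand":0.3,"offset":[0.5,0,-4],"angular":[0,0,0]},{"hand":0.3,"offset":[0.5,0,-7.5],"angular":[0,0,0]},{"hand":0.3,"offset":[0.5,0,-8.3],"angular":[0,0,0]},{"hand":0.3,"offset":[0.5,0,-8.3],"angular":[0,0,0]},{"hand":0.3,"offset":[0.5,0,-8.3],"angular":[0,0,0]}])

```text
time: 23.7
tool_pos: [0.5126, -0.1793, 0.029]
tcp_rot: [3.061, 0.701, 0.004]
wrist_force: [0.5, 0.8, -0.4]
width: 0.536
```

drive_tool(deltas=[{"hand":0.3,"offset":[-0.3,0.2,-0.5],"angular":[0,0,0]},{"hand":0.3,"offset":[-0.3,0.2,-1],"angular":[0,0,0]},{"hand":0.3,"offset":[-0.3,0.2,-1],"angular":[0,0,0]}])

```text
time: 24.08
tool_pos: [0.5085, -0.177, 0.0187]
tcp_rot: [3.062, 0.7, 0.001]
wrist_force: [-3.7, 2.5, 9.9]
width: 0.538
```

drive_tool(deltas=[{"hand":0.75,"offset":[0,0,0],"angular":[0,0,0]},{"hand":0.75,"offset":[0,0,0],"angular":[0,0,0]},{"hand":0.75,"offset":[0,0,0],"angular":[0,0,0]},{"hand":0.8,"offset":[0,0,4],"angular":[0,0,0]},{"hand":0.9,"offset":[0,0,8],"angular":[0,0,0]},{"hand":1,"offset":[0,0,13],"angular":[0,0,0]},{"hand":1,"offset":[0,0,18],"angular":[0,0,0]},{"hand":1,"offset":[0,0,23],"angular":[0,0,0]}])

```text
time: 25.08
tool_pos: [0.5078, -0.1768, 0.2486]
tcp_rot: [-3.062, -0.701, 0.0]
wrist_force: [-0.1, 0.0, 0.2]
width: 1.005
```

drive_tool(deltas=[{"hand":1,"offset":[-2,-3,0],"angular":[0,0,0]},{"hand":1,"offset":[-4,-6,0],"angular":[0,0,0]},{"hand":1,"offset":[-7,-7,0],"angular":[0,0,0]},{"hand":1,"offset":[-10,-8,0],"angular":[0,0,0]},{"hand":1,"offset":[-10,-8,0],"angular":[0,0,0]}])

```text
time: 25.7
tool_pos: [0.4065, -0.2573, 0.2469]
tcp_rot: [-3.063, -0.697, 0.001]
wrist_force: [0.4, -0.2, 0.3]
width: 1.003
```

Run:
```python
from workcell import bot
from h import *
s=bot.read_state();print(np.round(s["tool_pos"],4),s["width"],s["wrist_force"])
c=bot.read_camera("wrist");np.savez("w15.npz",**c)
f=c["frame"].copy()
for p,z in(((.5085,-.177),.0445),((.5085,-.287),.0365),((.399,-.177),.0065),((.399,-.287),.0195)):
    uv=proj(c,p+(z,));print(np.round(uv,1))
    cv2.drawMarker(f,tuple(int(round(v)) for v in uv),(255,0,255),cv2.MARKER_CROSS,8,1)
    for a in np.linspace(0,6.28,60):   # pad outline for reference
        q=proj(c,(p[0]+.042*np.cos(a),p[1]+.042*np.sin(a),.0065));cv2.circle(f,tuple(int(round(v)) for v in q),0,(255,255,0),-1)
cv2.imwrite("pics/w15.png",f)
```

```text
[ 0.4065 -0.2573  0.2469] 1.0030423532878654 [ 0.43928576 -0.16963295  0.27123109]
[253.9  66.6]
[342.4 113.2]
[221.5 155.8]
[298.6 194.2]
```

View pics/w15.png

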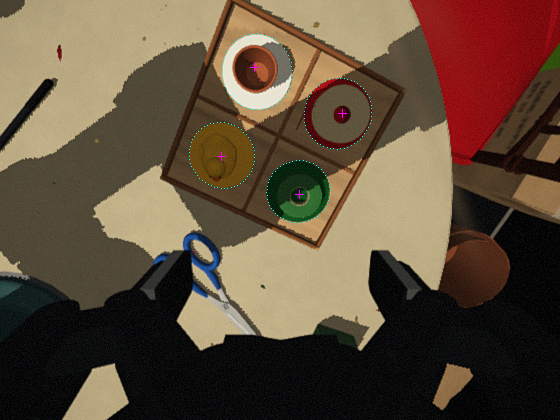

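Every item sits on its predicted pixel: pot (254,68), spool (342,114), duck about (219,157), tape (299,196). The gripper is clear. Last, a numeric check that the two items to leave haven't moved, then handing in.

Run:
```python
from workcell import bot
from h import *
t=bot.read_camera("top")
print("brown",circ(t,blob(t,(0,30,10),(25,255,110),(242,172),17),.011)[0],"was 563.5 126.6")
print("bpot",circ(t,blob(t,(0,120,60),(15,255,255),(233,220),20),.05)[0],"was 443.6 140.8")
c=dict(np.load("w15.npz"))
print("spot",circ(c,blob(c,(0,110,30),(16,255,255),(254,68),26),.0445))
print("duck low outline",cv2.boundingRect(blob(c,(18,150,30),(38,255,255),(219,157),40)))
print(bot.finish_job())
```

```text
brown [564.  126.8  60.1] was 563.5 126.6
bpot [443.5 140.8  62.4] was 443.6 140.8
spot (array([ 506.9, -178.4,   48.1]), ((506.6022033691406, -178.453369140625), (46.52293014526367, 46.3870735168457), 25.39099884033203))
duck low outline (189, 122, 66, 67)
the job is handed in; nothing more can be done
None
```

The order is on the tray and handed in at about 26 s, with everything let go. The green tape is on the green pad, the red ribbon on the red pad, the duck standing on the yellow pad and the small pot mouth up on the white pad.

- **Centring:** in the last wrist picture all four sat on or within about 2–3 px of where a centred item should appear. The pot measured about 2 mm from its pad centre. I judged the tape and spool by their hole centres and the duck by eye only, because the colour check meant to measure it picked up the whole yellow pad.
- **Left alone:** the brown tape and the big pot show within 0.5 mm of where they started in the top camera.
- **Forces:** the wrist force reported after each move never passed about 10 N. The reading was near zero at the end, with the gripper open and about 0.25 m up.
- **Disagreement:** the top and wrist cameras differed by 2–4 mm in y. I went by the wrist camera, because it showed the held tape within 0.5 mm of the tool centre.

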